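# Gauge a blind bore with the depth rod and set the stop to the reading

## Robot

A 7-joint arm with a two-finger parallel gripper is mounted at the origin on the work surface. World frame = base frame: x ahead of the robot, y to its left, z up, the work surface at z = 0. Lengths are in m, angles in rad, forces in N, time in s.
With the tool pointing down it reaches from about 0.4 to 0.85 m from the base axis. Payload 10.4 kg.
Tool frame: the origin (TCP) lies at the very end of the fingers, on their centre line; the grasp point (between the pads) lies 19 mm behind it; x points along the fingers, y is the direction in which the jaws open and shut, and the axes are right-handed (so a half turn about x gives the same grasp; the last joint's range is limited). The gripper opens to 85 mm and grips with 20 to 120 N. Pads are 22 mm wide; open, the fingers measure 114 mm over their backs; the gripper's body (76 mm by 85 mm) begins 54 mm behind the grasp point. The pads swing forward as they close: fully open they stand 13 mm farther back than shut.
Start: joints at [-0.023, 0.332, -0.065, 1.46, 0.022, 1.35, -0.088], TCP at [0.625, 0, 0.231] pointing down, gripper open.
Joint ranges: [-2.6, 2.6], [-0.5, 2.12], [-1.47, 1.34], [0.16, 2.42], [-1.27, 4.41], [0.06, 2.06], [-2.6, 2.6]. Speed limits (rad/s): [2.22, 2.22, 2.79, 2.79, 3.14, 3.14, 3.14].

## Interface

Orientations are given as a unit quaternion [x, y, z, w].
In Python, from workcell import monitor, camera, ticket, regions_of gives the robot as it stands.
- The arm moves only by the tool step_arm, never from a script. Its argument "increments" is a list of rows, each a list of 5 numbers: the finger opening in m, from 0 to 0.0854, then the shift along the world's x, y, z in m, then the turn about the world's z in rad. A call has 1 to 12 rows; each row shifts and turns the commanded pose from where the row before left it; what a row does not reach is not made up. A row lasts 1/12 s, in which the tool goes at most 41.7 mm and 7.16 degrees, less where a joint would pass 70% of its speed; a pose out of reach is approached as far as the arm can. A call with a gripper value outside its range is refused whole. The fingers move at their own pace and stop on an object; "force" is the grip in N (left out, the last holds). Time passes only in rows, so rows that do not move let the fingers close. It gives the time, the measured TCP pose, the force and the opening at its end, in the units of the state.
- monitor.get_obs(): the state, without advancing time (a new reading comes with each control period).
- camera(name): name is "scene" or "side" or "wrist"; returns a dict with "color" (480x640x3 uint8, red, green, blue), "range_z" (480x640 float32, m along the optical axis (not along the pixel's ray), 0 where there is no reading), "fx", "fy", "cx", "cy" (pixels), "cam_to_world" (4x4, takes a point from camera to world coordinates). Camera axes: x right, y up, looking along -z (the intrinsics and any distortion apply to the point x, -y, -z); pixel columns grow to the right and rows downward; lengths in m; the calibration is good to about 2 mm. A picture is of the moment at which its call begins.
- ticket.hand_in(): hands the job in, once; it reports no verdict.
Trained networks look in a picture, given as the dict that the camera call returned (one of the last four; its "shot" number tells which), for a name from the list of things; names that differ only in an ending like _2 or _b are one class to them, and where a whole thing is asked for, a point or a joint stands for the part that bears it (a point fixed in the world has none). Each returns a list of dicts, best first, with "p" (0 to 1); they miss things now and then, are a little off and sometimes report something else, mostly with a low value. They report only what shows in the picture. A call takes as long as a camera call. They do not tell look-alikes from the thing itself.
- regions_of(picture, query): "region" (480x640 bool, what is visible of it) and "centre" ([row, column] in pixels, amid what is visible of it).
The state is a dict: "clock": time; "joint_pos": joint angles; "joint_velocities": joint speeds; "tau": joint torques, N m; "position": TCP position; "ee_rot": TCP orientation; "ft_force": force on the tool from outside, world axes, zero at the start; "torque": the same for the moment, N m; "grip_width": opening from 0.0 (shut) to 1.0 (fully open).
Only numpy, scipy, OpenCV 4.12 (cv2) and the standard library are available. Lean on these libraries where they do the work, as an engineer would, in place of code of your own. Each camera call takes 0.05 s, during which the arm holds its last target. There are 200 camera calls.

## Task

Slide the steel depth rod along its trough into the bore of the brass blank until it bottoms, without ramming it, and leave it there fully home. Only then read how much of the rod is left sticking out, and slide the red stop along its rail until its pointer is exactly level with the blue tail end of the rod. Leave the bells, the mallet and the can where they are.

Things in the scene. Friction and masses are not known exactly. Their poses are not given: they have to be found in the camera images.
- gauge: Depth-gauging fixture fixed to the bench: green base plate 360 x 190 mm, 12 mm thick (x = -210 to 150 mm, y = -137 to 53 mm), with V-trough, brass blank and stop rail on it. Origin on the bench right below the mouth of the bore; x runs level along the bore axis from the trough into the bore, z up. Bore axis: y = 0, 60 mm above the bench
- mouth (a point): Centre of the bore's open mouth, in the end of a level brass blank (56 mm diameter, collar 68, 145 mm long, cradles up to 75 mm high); axes as the gauge. The blind bore is 26 mm wide, 50 to 90 mm deep to its flat hard end: depth differs each time, and is felt as the rod will go no further
- trough (a point): On the bore axis above the middle of the aluminium V-trough (101 mm before the mouth; axes as the gauge). It runs from 190 to 12 mm before the mouth, is 30 mm wide, its edges rise to 56 mm above the bench, and it carries the rod in line with the bore
- rod: Loose plain steel-coloured rod, 165 mm long, 22 mm diameter, about 0.2 kg, black rings every 10 mm from its blue tail end; lies in the V-trough, tip 10 to 50 mm short of the mouth at the start. Origin at its middle; x along it, to the tip that enters the bore. Slides at 1 to 4 N; can be pushed by its tail end, whose upper half stands free above the trough
- rod_tail (a point): Centre of the flat blue tail end of the rod (82.5 mm behind its middle); axes as the rod. Exposed length = its distance from the mouth
- rod_tip (a point): Centre of the flat tip of the rod (82.5 mm ahead of its middle); axes as the rod
- stop (a joint): Travel of the red stop along its rail, m: how far its pointer is from the plane of the mouth, growing towards -x of the gauge (out along the exposed rod); 0 to 0.15, starts at 0.02 to 0.05. Slides with 2.5 N of friction, stays where left. The aluminium rail (30 mm wide, top 34 mm above the bench, a black tick every 10 mm from the mouth's plane) runs along x at y = -100 mm of the gauge
- pointer (a point): Free end, mid width, of the thin steel pointer (4 mm wide, 61 mm above the bench) that reaches from the red stop towards the rod, at y = -28 mm of the gauge. The stop: a block 32 mm long along the rail, centred on the pointer, 46 mm across, 34 to 78 mm above the bench (8 mm stud on top), centred at y = -100 mm; push its end faces, or pinch it across them
- bell_big: Brass bell, a dome 88 mm in diameter and 78 mm high, mouth down on the bench; bystander. Origin under its centre
- bell_small: Brass bell, a dome 71 mm in diameter and 63 mm high, mouth down; bystander. Origin under its centre
- mallet: Mallet lying on the bench along its x, handle from x = -80 to 100 mm, black head 94 mm long and 52 mm thick from x = 100 to 194 mm; bystander. Origin on the bench
- can: Red can, 54 mm in diameter, 150 mm high, upright; bystander. Origin under its centre
There are look-alikes about, which are no part of the job. There is more than one size of the rod; the job needs the smallest.

How it is judged:
On the way:
1. the rod is slid in until its tip rests on the end of the bore (distance between rod_tip and bore_end_c0 below 0.0058 m), for 0.3 s.
At the end, for the whole second after the job is handed in: The rod is in the bore with its tip on the bore's end (within about 2 mm), the pointer of the stop is level with the rod's tail end, within 3.5 mm measured along the rod, and both are at rest (distance between rod_tip and bore_end_c0 below 0.0058 m and x of pointer in the frame of rod_tail between -0.0035 and 0.0035 m and linear speed of rod below 0.01 m/s and velocity of joint stop between -0.005 and 0.005 m/s); the robot touches nothing.
It fails at once if the stop is moved more than 10 mm before the rod is home, or the rod is drawn back after that (distance of pointer from where it was at the start of the episode above 0.01 m and not (distance between rod_tip and bore_end_c0 below 0.0058 m)).
It fails at once if the rod is rammed against the end of the bore with more than 60 N (contact force between rod and bore_end_c0 above 60 N).
It fails at once if a bell, the mallet or the can is moved more than 30 mm (distance of any of bell_big, bell_small, mallet, can from where it was at the start of the episode above 0.03 m).
It also fails if it takes over 48 s, if anything falls off the work surface, if the arm or the gripper's body presses on something with over 40 N, if the wrist force passes 120 N, or if a joint passes its speed limit or range.

## Working session

There is one attempt and no reset: what is moved stays moved. The work goes in short steps, Python scripts to look and compute and a tool call to move; the robot and the scene stay as the last step left them, time stands still between calls to the robot, and variables do not carry over. Pictures are saved under pics/ and viewed, about 8 in all and at most 12, crops included, and the job is handed in when it is done.

Besides the shell and the picture viewer there is one more tool, called after "Call:" as a command line: name --pt "numbers of a row" for each row, then --argument value for the rest. step_arm: Moves the arm, as the interface text tells. Its arguments: {"type":"object","properties":{"increments":{"type":"array"},"force":{"type":"number"}},"required":["increments"]}

```bash
mkdir -p pics; ls; cat > h.py <<'E'
import numpy as np, cv2
from workcell import monitor, camera, ticket, regions_of
def world(p,rows,cols,z=None):
    rows=np.asarray(rows);cols=np.asarray(cols)
    d=p["range_z"][rows,cols]
    c=np.stack([(cols-p["cx"])/p["fx"]*d,-(rows-p["cy"])/p["fy"]*d,-d,np.ones_like(d)],-1)
    return (c@np.array(p["cam_to_world"]).T)[...,:3],d>0
def pix(p,w):
    w=np.atleast_2d(w);c=(np.c_[w,np.ones(len(w))]@np.linalg.inv(p["cam_to_world"]).T)
    return np.c_[-c[:,1]/-c[:,2]*p["fy"]+p["cy"],c[:,0]/-c[:,2]*p["fx"]+p["cx"]]
def save(p,n): cv2.imwrite("pics/"+n,p["color"][...,::-1])
E
python3 - <<'E'
from h import *
for n in("scene","side"):
    p=camera(n);save(p,n+"0.png");np.savez(n+"0.npz",**p)
    print(n,p.keys(),p["fx"],p["cx"],p["cy"],np.round(p["cam_to_world"],3).tolist())
    for q in("gauge","rod","stop","bell_big","bell_small","mallet","can"):
        for r in regions_of(p,q)[:4]:
            rr,cc=np.nonzero(r["region"]);w,ok=world(p,rr,cc);w=w[ok]
            print(q,round(r["p"],2),np.round(r["centre"]),np.round(np.median(w,0),3),len(w),np.round(np.percentile(w,[2,98],0),3).tolist())
o=monitor.get_obs();print(o)
E
```

```text
pics
scene dict_keys(['color', 'range_z', 'fx', 'fy', 'cx', 'cy', 'cam_to_world', 'shot']) 510.7859151065493 314.61310968194573 239.52496483431415 [[-0.688, -0.517, 0.509, 1.122], [0.726, -0.476, 0.497, 0.552], [-0.015, 0.712, 0.702, 0.839], [0.0, 0.0, 0.0, 1.0]]
gauge 0.64 [258. 315.] [0.579 0.032 0.015] 10005 [[0.499, -0.175, 0.009], [0.677, 0.159, 0.089]]
rod 0.85 [218. 290.] [ 0.547 -0.083  0.069] 644 [[0.526, -0.166, 0.053], [0.561, -0.008, 0.075]]
rod 0.75 [182. 339.] [ 0.335 -0.114  0.028] 718 [[0.218, -0.159, 0.006], [0.424, -0.08, 0.033]]
rod 0.6 [179. 224.] [ 0.529 -0.348  0.028] 643 [[0.432, -0.426, 0.01], [0.6, -0.291, 0.033]]
rod 0.57 [327. 353.] [0.711 0.236 0.113] 1947 [[0.677, 0.205, 0.011], [0.722, 0.252, 0.152]]
stop 0.8 [254. 282.] [ 0.642 -0.004  0.07 ] 613 [[0.57, -0.047, 0.015], [0.659, 0.007, 0.088]]
bell_big 0.84 [341. 409.] [0.631 0.304 0.065] 2211 [[0.582, 0.26, 0.006], [0.655, 0.336, 0.079]]
bell_small 0.69 [278. 430.] [0.469 0.239 0.05 ] 1124 [[0.43, 0.203, 0.006], [0.487, 0.265, 0.065]]
mallet 0.85 [302. 259.] [0.745 0.037 0.036] 1917 [[0.711, -0.158, 0.0
[... 1640 characters left out ...]
15]]
{'clock': 0.8, 'joint_pos': array([-0.02258283,  0.33214023, -0.06472998,  1.46014311,  0.02158722,
        1.34989701, -0.08851441]), 'joint_velocities': array([-0.00268046, -0.00028579,  0.00046823,  0.00088474, -0.00065902,
        0.00122645, -0.00024803]), 'tau': array([ 5.16940236e-04, -6.25162911e+01,  5.01615379e-02, -3.91809833e+01,
        1.67459215e-02,  1.77002439e-03, -1.27601993e-05]), 'position': array([6.25003149e-01, 2.86182338e-05, 2.31354333e-01]), 'ee_rot': array([ 0.50003655,  0.49998318, -0.49996439,  0.50001587]), 'ft_force': array([ 0.58587234, -1.3636283 , -1.25617456]), 'torque': array([ 0.01993262, -0.01926483,  0.00202407]), 'grip_width': 1.0012228769415674}
```

View images.

View pics/scene0.png

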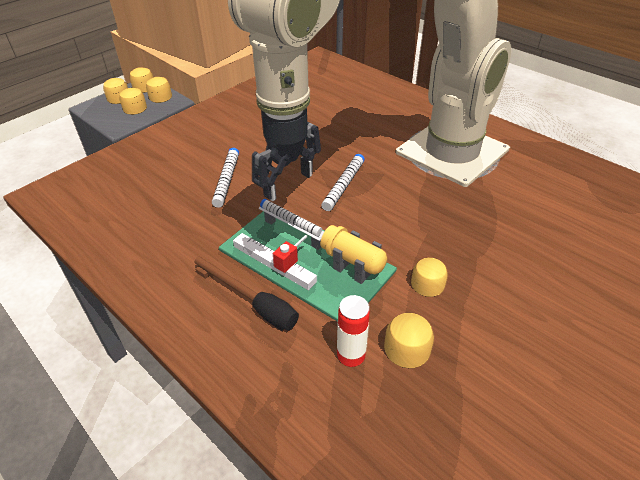

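View pics/side0.png

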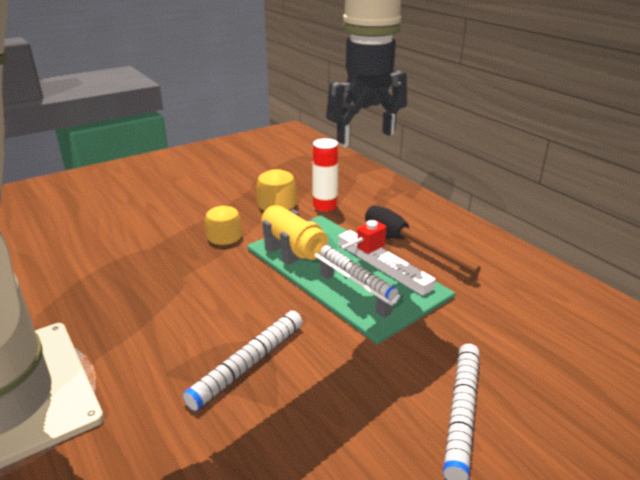

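Rod candidates (scene pixels): bench rods at (179,224) and (182,339), and the one in the trough at (218,290). The trough one is thin (top z ≈ 0.071, a 22 mm rod), while the other two are thicker and lie on the bench. I'll fit the gauge frame and enlarge the trough rod.

```bash
cat > fit.py <<'E'
from h import *
P={n:dict(np.load(n+"0.npz")) for n in("scene","side")}
for n,p in P.items():
    hsv=cv2.cvtColor(p["color"],cv2.COLOR_RGB2HSV).astype(int)
    H,S,V=np.moveaxis(hsv,-1,0)
    R,C=np.mgrid[:480,:640];w,ok=world(p,R,C)
    ok&=(np.hypot(w[...,0]-.58,w[...,1])<.3)
    g=ok&(H>50)&(H<90)&(S>90)&(abs(w[...,2]-.012)<.006)
    r=cv2.minAreaRect(w[g][:,:2].astype(np.float32)*1000);print(n,"plate",r,np.round(cv2.boxPoints(r)).tolist(), np.median(w[g][:,2]))
    y=ok&(H>15)&(H<32)&(S>120)&(w[...,0]>.48)&(w[...,1]<.19)&(w[...,0]<.65)
    b=w[y];print("brass",np.round(np.percentile(b,[1,50,99],0),3).tolist())
    rd=ok&(w[...,2]>.0685)&(w[...,2]<.078)&(w[...,1]<-.0)&(w[...,0]<.58)&(S<60)
    q=w[rd];l=cv2.fitLine(q[:,:2].astype(np.float32),cv2.DIST_HUBER,0,.01,.01).ravel();print("rodtop",l,len(q),np.percentile(q,[1,99],0).round(3).tolist())
    bl=ok&(H>100)&(H<128)&(S>120)&(w[...,2]>.045)&(w[...,0]<.6);print("blue",bl.sum(),np.percentile(w[bl],[2,50,98],0).round(4).tolist())
    re=ok&((H<8)|(H>172))&(S>180)&(w[...,0]<.68)&(w[...,2]>.03);q=w[re];print("red",np.percentile(q,[1,50,99],0).round(4).tolist(), "top",np.median(q[q[:,2]>.075],0))
p=P["side"];cv2.imwrite("pics/crop1.png",cv2.resize(p["color"][200:340,240:460,::-1],None,fx=3.6,fy=3.6,interpolation=cv2.INTER_CUBIC))
E
python3 fit.py
```

```text
scene plate ((578.0972290039062, -9.734115600585938), (191.46249389648438, 360.0860595703125), 6.11863899230957) [[464.0, 159.0], [502.0, -199.0], [692.0, -179.0], [654.0, 179.0]] 0.013112935648313673
brass [[0.503, 0.019, 0.048], [0.538, 0.093, 0.082], [0.562, 0.157, 0.095]]
rodtop [ 0.10887878 -0.99405503  0.54533005 -0.08627116] 324 [[0.53, -0.162, 0.069], [0.558, -0.008, 0.075]]
blue 23 [[0.5471, -0.1715, 0.0597], [0.5584, -0.1667, 0.0702], [0.5642, -0.163, 0.0738]]
red [[0.6133, -0.0239, 0.0392], [0.6465, 0.0012, 0.0692], [0.6599, 0.0075, 0.082]] top [ 0.64410775 -0.00432443  0.07883434]
side plate ((578.6367797851562, -14.932937622070312), (187.89256286621094, 357.3672180175781), 5.795873165130615) [[467.0, 153.0], [503.0, -202.0], [690.0, -183.0], [654.0, 172.0]] 0.011570118012881436
brass [[0.499, 0.011, 0.024], [0.517, 0.04, 0.078], [0.557, 0.142, 0.093]]
rodtop [ 0.10136256 -0.99484956  0.5458782  -0.091717  ] 396 [[0.534, -0.164, 0.069], [0.558, -0.011, 0.072]]
blue 35 [[0.5437, -0.1707, 0.0591], [0.5497, -0.1688, 0.0677], [0.5609, -0.1655, 0.0713]]
red [[0.6153, -0.0316, 0.0389], [0.6377, -0.0247, 0.0706], [0.6791, 0.2331, 0.1407]] top [0.66968145 0.19922851 0.10854666]
```

View pics/crop1.png

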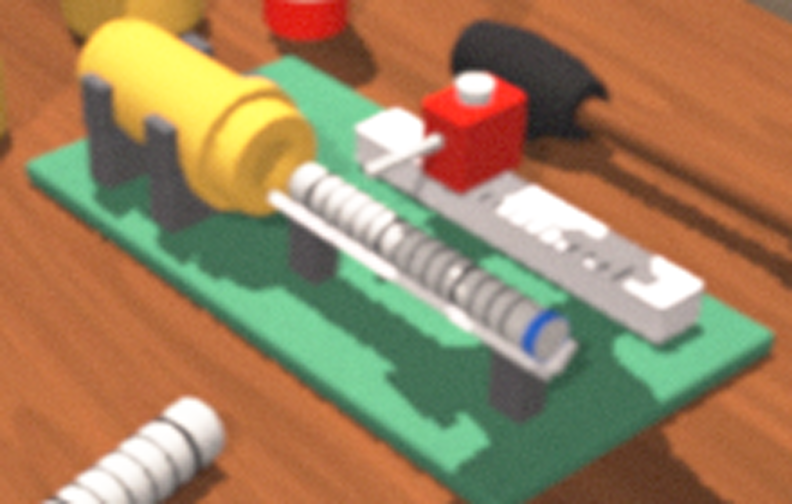

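The crop confirms it: the thin ringed rod sits in the V-trough, with its blue tail at crop (545,335) and its tip just short of the brass bore. Gauge fit: yaw ≈ 0.104, origin ≈ (0.5345, 0.013), tail at x_g ≈ -0.185. Moving the closed gripper behind the tail.

Call:
step_arm --pt "0 -0.0114 -0.033 -0.012 0.0174" --pt "0 -0.0114 -0.033 -0.012 0.0174" --pt "0 -0.0114 -0.033 -0.012 0.0174" --pt "0 -0.0114 -0.033 -0.012 0.0174" --pt "0 -0.0114 -0.033 -0.012 0.0174" --pt "0 -0.0114 -0.033 -0.012 0.0174" --pt "0 0 0 -0.02 0" --pt "0 0 0 -0.02 0" --pt "0 0 0 0 0" --pt "0 0 0 0 0"

```text
clock: 1.63
position: [0.5562, -0.1976, 0.1189]
ee_rot: [0.473, 0.526, -0.473, 0.525]
ft_force: [0.4, -0.3, 1.0]
grip_width: 0.003
```

Call:
step_arm --pt "0 0 0 -0.019 0" --pt "0 0 0 -0.019 0" --pt "0 0 0 -0.018 0" --pt "0 0 0 0 0" --pt "0 0 0 0 0"

```text
clock: 2.05
position: [0.5571, -0.1976, 0.0643]
ee_rot: [0.473, 0.526, -0.473, 0.526]
ft_force: [0.9, -0.1, -0.1]
grip_width: 0.004
```

```bash
python3 - <<'E'
from h import *
p=camera("side");print(pix(p,monitor.get_obs()["position"]))
cv2.imwrite("pics/crop2.png",cv2.resize(p["color"][200:350,280:480,::-1],None,fx=4,fy=4,interpolation=cv2.INTER_CUBIC))
E
```

```text
[[299.24856979 404.90089409]]
```

View pics/crop2.png

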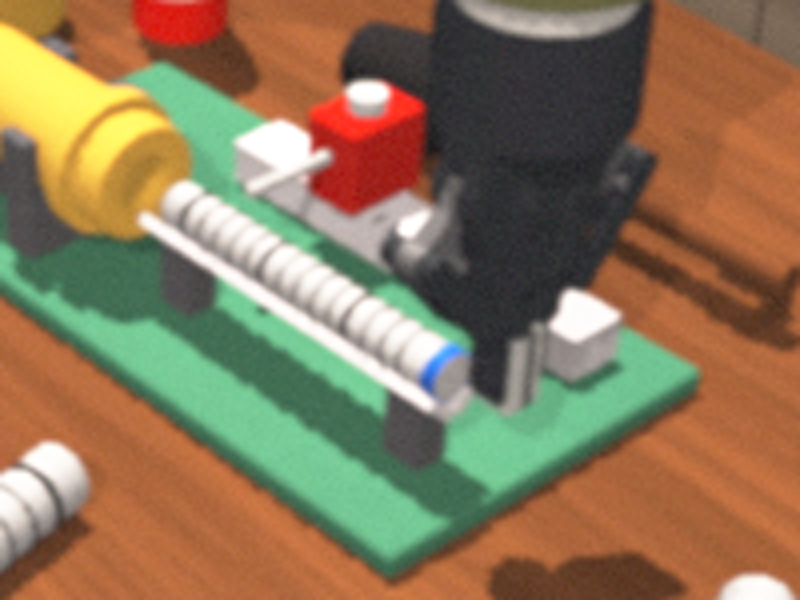

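Fingers sit in line just behind the blue tail, with the tail at crop (445,370) and the fingertips at (510,390). Lower a little and push along the axis.

Call:
step_arm --pt "0 0 0 -0.003 0" --pt "0 -0.0005 0.005 0 0" --pt "0 -0.0005 0.005 0 0" --pt "0 -0.0005 0.005 0 0" --pt "0 -0.0005 0.005 0 0" --pt "0 -0.0005 0.005 0 0" --pt "0 -0.0005 0.005 0 0" --pt "0 -0.0005 0.005 0 0" --pt "0 -0.0005 0.005 0 0" --pt "0 -0.0005 0.005 0 0" --pt "0 -0.0005 0.003 0 0"

```text
clock: 3.02
position: [0.5518, -0.1492, 0.0605]
ee_rot: [0.473, 0.525, -0.473, 0.526]
ft_force: [1.3, -3.6, 2.3]
grip_width: -0.002
```

Call:
step_arm --pt "0 -0.0005 0.005 0 0" --pt "0 -0.0005 0.005 0 0" --pt "0 -0.0005 0.005 0 0" --pt "0 -0.0005 0.005 0 0" --pt "0 -0.0005 0.004 0 0"

```text
clock: 3.43
position: [0.549, -0.1253, 0.0603]
ee_rot: [0.473, 0.526, -0.473, 0.525]
ft_force: [1.3, -3.3, 1.6]
grip_width: -0.001
```

```bash
cat > tail.py <<'E'
from h import *
import sys
for n in ("side","scene"):
    p=camera(n);H,S,V=np.moveaxis(cv2.cvtColor(p["color"],cv2.COLOR_RGB2HSV).astype(int),-1,0)
    R,C=np.mgrid[:480,:640];w,ok=world(p,R,C)
    bl=ok&(H>100)&(H<128)&(S>120)&(w[...,2]>.045)&(w[...,2]<.08)&(abs(w[...,0]-.545)<.04)
    u=np.array([-.1042,.9946]);q=w[bl];s=(q[:,:2]-[.5345,.0131])@u
    print(n,bl.sum(),"tail x_g",np.percentile(s,[2,50,98]).round(4) if len(s) else None)
    cv2.imwrite(f"pics/{n}_{sys.argv[1]}.png",cv2.resize(p["color"][180:330,240:440,::-1],None,fx=4,fy=4,interpolation=cv2.INTER_CUBIC))
o=monitor.get_obs();print(o["position"],o["ft_force"],o["clock"], (o["position"][:2]-[.5345,.0131])@u)
E
python3 tail.py a
```

```text
side 22 tail x_g [-0.1365 -0.1263 -0.1219]
scene 26 tail x_g [-0.1266 -0.1222 -0.1188]
[ 0.54884566 -0.12449128  0.06008397] [ 0.23632847 -1.59315133  0.06739274] 3.5333 -0.13834310294083016
```

Call:
step_arm --pt "0 -0.0003 0.0025 0 0" --pt "0 -0.0003 0.0025 0 0" --pt "0 -0.0003 0.0025 0 0" --pt "0 -0.0002 0.0015 0 0" --pt "0 -0.0001 0.0015 0 0"

```text
clock: 3.95
position: [0.5477, -0.1152, 0.0601]
ee_rot: [0.473, 0.526, -0.473, 0.525]
ft_force: [1.4, -2.5, -1.0]
grip_width: 0.001
```

Call:
step_arm --pt "0 -0.0001 0.0015 0 0" --pt "0 -0.0002 0.0015 0 0" --pt "0 -0.0001 0.0015 0 0" --pt "0 -0.0002 0.0015 0 0"

```text
clock: 4.28
position: [0.5473, -0.1094, 0.0603]
ee_rot: [0.473, 0.525, -0.473, 0.525]
ft_force: [0.2, -1.2, -0.5]
grip_width: 0.002
```

Call:
step_arm --pt "0 -0.0002 0.0015 0 0" --pt "0 -0.0002 0.0015 0 0" --pt "0 -0.0001 0.0015 0 0" --pt "0 -0.0002 0.0015 0 0"

```text
clock: 4.62
position: [0.5466, -0.1034, 0.0604]
ee_rot: [0.473, 0.525, -0.473, 0.525]
ft_force: [-0.2, -2.3, -0.2]
grip_width: 0.003
```

Call:
step_arm --pt "0 -0.0001 0.0015 0 0" --pt "0 -0.0002 0.0015 0 0" --pt "0 -0.0001 0.0015 0 0" --pt "0 -0.0002 0.0015 0 0"

```text
clock: 4.95
position: [0.5462, -0.0998, 0.0605]
ee_rot: [0.473, 0.524, -0.474, 0.526]
ft_force: [2.7, -13.6, -0.5]
grip_width: -0.003
```

Call:
step_arm --pt "0 0 0 0 0" --pt "0 0 0 0 0" --pt "0 -0.0001 0.001 0 0" --pt "0 0 0 0 0" --pt "0 0 0 0 0"

```text
clock: 5.37
position: [0.5461, -0.0999, 0.0606]
ee_rot: [0.473, 0.524, -0.475, 0.526]
ft_force: [1.9, -11.3, -1.9]
grip_width: 0.002
```

```bash
python3 tail.py b
```

```text
side 20 tail x_g [-0.1099 -0.1005 -0.0977]
scene 23 tail x_g [-0.1022 -0.0982 -0.0953]
[ 0.54610952 -0.09985527  0.06059733] [  1.25659408 -13.53674375  -0.19541324] 5.4667 -0.11355502388044815
```

View pics/side_b.png

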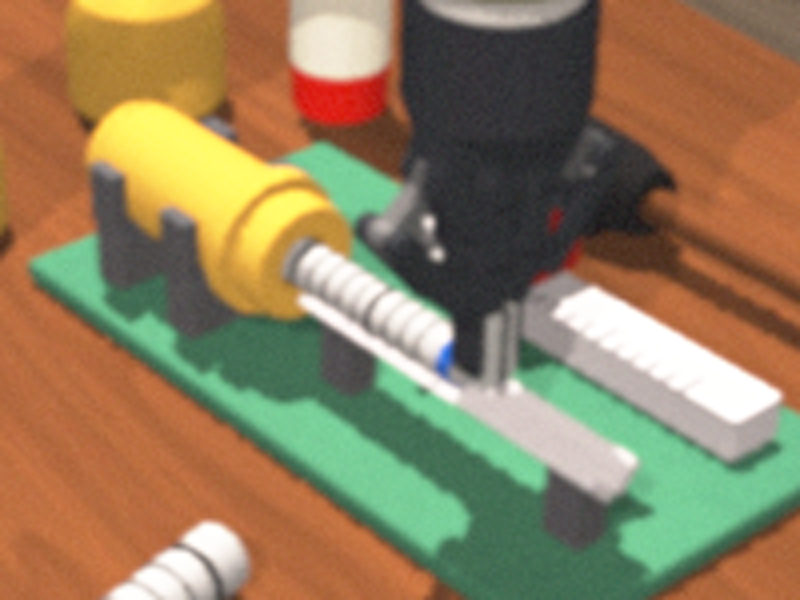

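The rod is inside the bore, with its tail at crop (445,355) against the fingers. One gentle firmer press will confirm it has bottomed.

Call:
step_arm --pt "0 -0.0001 0.001 0 0" --pt "0 -0.0001 0.001 0 0" --pt "0 0 0 0 0" --pt "0 0 0 0 0" --pt "0 0 0 0 0"

```text
clock: 5.88
position: [0.546, -0.0998, 0.0608]
ee_rot: [0.473, 0.523, -0.475, 0.526]
ft_force: [1.8, -17.4, -1.6]
grip_width: 0.002
```

Solid stop: force rose to 17 N with no motion, so the rod is home. Backing off and lifting clear, then measuring.

Call:
step_arm --pt "0 0.0005 -0.005 0 0" --pt "0 0.001 -0.01 0 0" --pt "0 0.001 -0.015 0 0" --pt "0 0.001 -0.01 0.02 0" --pt "0.085 0.0 -0.03 0.03 0.1" --pt "0.085 0.0 -0.03 0.03 0.12" --pt "0.085 0 -0.03 0.03 0.12" --pt "0.085 0 -0.03 0 0.12" --pt "0.085 0 0 0 0.12" --pt "0.085 0 0 0 0.12"

```text
clock: 6.72
position: [0.5488, -0.2552, 0.1691]
ee_rot: [0.264, 0.656, -0.263, 0.656]
ft_force: [0.5, 0.5, -0.2]
grip_width: 0.849
```

```bash
python3 tail.py c; python3 - <<'E'
from h import *
a=cv2.imread("pics/side_c.png");b=cv2.imread("pics/scene_c.png")
cv2.imwrite("pics/both_c.png",np.hstack([cv2.resize(x[:, :],(400,300)) for x in(a,b)]))
E
```

```text
side 29 tail x_g [-0.1036 -0.1005 -0.0969]
scene 21 tail x_g [-0.1013 -0.0984 -0.096 ]
[ 0.54915596 -0.25295185  0.16854502] [-0.6455726   0.84285423 -0.00866982] 6.8167 -0.2661423177832682
```

View pics/side_c.png

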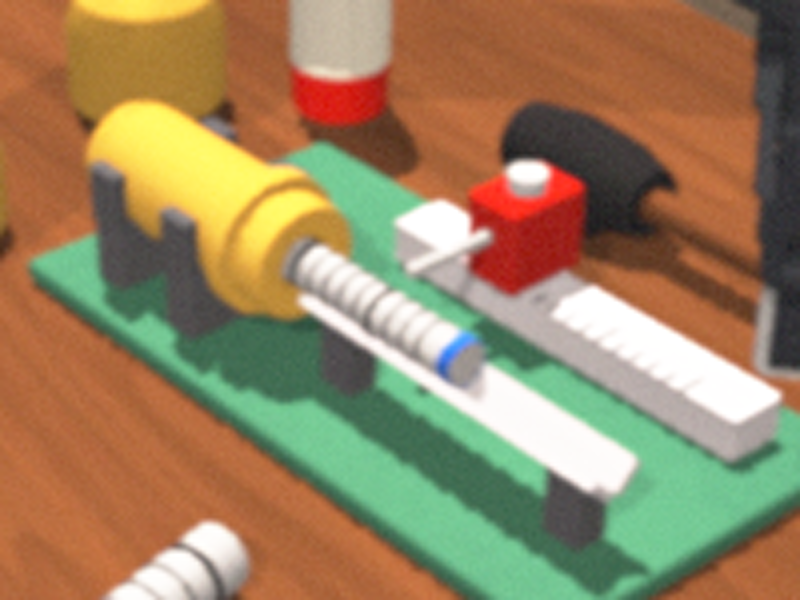

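View pics/scene_c.png

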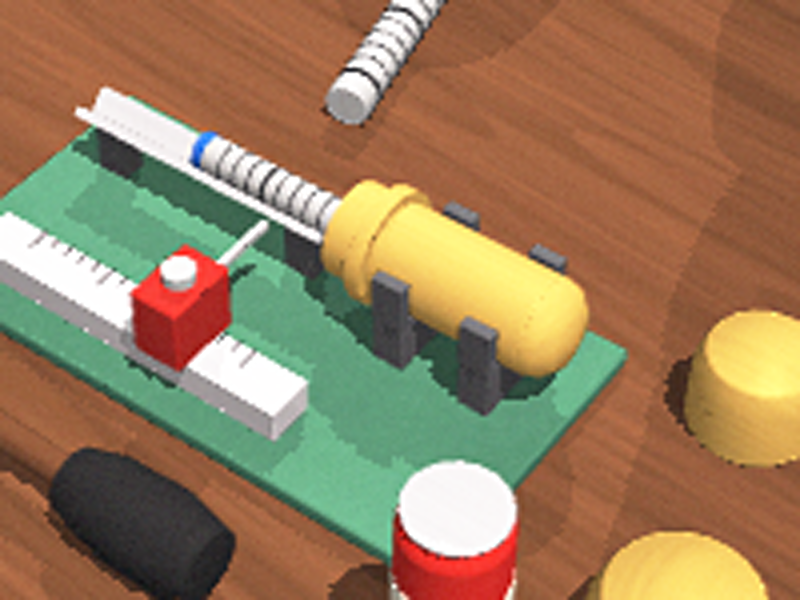

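Side crop: tail face centre ≈ (468,365), pointer tip ≈ (410,269), stop and bystanders undisturbed. Scene crop: blue tail edge ≈ (195,150), pointer tip ≈ (266,226). Turning these into positions.

```bash
cat > ray.py <<'E'
from h import *
u=np.array([-.1042,.9946]);v=np.array([-.9946,-.1042]);O=np.array([.5345,.0131])
def ray(p,row,col,z):
    M=np.array(p["cam_to_world"]);d=M[:3,:3]@[(col-p["cx"])/p["fx"],-(row-p["cy"])/p["fy"],-1];c=M[:3,3]
    w=c+d*(z-c[2])/d[2];g=w[:2]-O;return w.round(4),"x_g %.4f y_g %.4f"%(g@u,g@v)
E
python3 - <<'E'
from ray import *
P={n:dict(np.load(n+"0.npz")) for n in("scene","side")}
f=lambda n,c,r,z:print(n,z,*ray(P[n],180+r/4-.375,240+c/4-.375,z))
f("side",468,365,.06);f("side",410,269,.061);f("scene",266,226,.061)
f("side",527,165,.086);f("scene",179,257,.086)   # stud top centre
# scene: blue edge top silhouette of tail
f("scene",204,131,.071)
f("scene",191,152,.06)
E
```

```text
side 0.06 [ 0.5475 -0.09    0.06  ] x_g -0.1039 y_g -0.0022
side 0.061 [ 0.5707 -0.0171  0.061 ] x_g -0.0339 y_g -0.0329
scene 0.061 [ 0.5628 -0.0191  0.061 ] x_g -0.0350 y_g -0.0248
side 0.086 [ 0.6435 -0.0066  0.086 ] x_g -0.0309 y_g -0.1064
scene 0.086 [ 0.6281 -0.018   0.086 ] x_g -0.0406 y_g -0.0898
scene 0.071 [ 0.5385 -0.0913  0.071 ] x_g -0.1042 y_g 0.0069
scene 0.06 [ 0.5477 -0.0932  0.06  ] x_g -0.1071 y_g -0.0021
```

```bash
cat > meas.py <<'E'
from ray import *
def near(w,ok): 
    g=(w[...,:2]-O);return g@u,g@v
for n in("side","scene"):
    for k in range(2):
        p=camera(n);R,C=np.mgrid[:480,:640];w,ok=world(p,R,C);s,t=near(w,ok);z=w[...,2]
        H,S,V=np.moveaxis(cv2.cvtColor(p["color"],cv2.COLOR_RGB2HSV).astype(int),-1,0)
        m=ok&(t<-.085)&(t>-.125)&(z>.082)&(z<.092)&(S<80)&(s>-.16)&(s<0);print(n,"stud",m.sum(),np.median(s[m]).round(4),np.median(t[m]).round(4),z[m].max().round(4),end=" | ")
        m=ok&(t<-.07)&(t>-.13)&(abs(z-.078)<.004)&(S>150)&((H<8)|(H>172))&(s>-.16)&(s<0);print("top",m.sum(),np.percentile(s[m],[3,50,97]).round(4),np.percentile(t[m],[3,97]).round(4),end=" | ")
        m=ok&(t<-.026)&(t>-.07)&(z>.055)&(z<.068)&(s>-.16)&(s<-.015);print("ptr",m.sum(),np.median(s[m]).round(4),np.percentile(s[m],[5,95]).round(4),t[m].max().round(4) if m.any() else '',end=" | ")
        # front of rod: nearest-to-tail top pts
        m=ok&(abs(t)<.011)&(z>.063)&(z<.076)&(s>-.13)&(s<-.02);print("rodmin",np.percentile(s[m],[.5,2,4]).round(4),"t",np.median(t[m]).round(4), "zmax",np.percentile(z[m],98).round(4))
        b=np.argwhere(ok&(t>-.12)&(t<-.08)&(z>.055)&(S>150)&((H<8)|(H>172)))
E
python3 meas.py
```

```text
side stud 54 -0.0376 -0.0998 0.0886 | top 176 [-0.0536 -0.0441 -0.0233] [-0.1223 -0.0787] | ptr 69 -0.0376 [-0.0394 -0.0342] -0.0292 | rodmin [-0.1054 -0.1041 -0.1037] t 0.0027 zmax 0.0718
side stud 58 -0.0384 -0.0994 0.0878 | top 177 [-0.0531 -0.0447 -0.0232] [-0.1222 -0.0781] | ptr 67 -0.0371 [-0.0398 -0.0339] -0.0297 | rodmin [-0.1047 -0.1041 -0.1037] t 0.0027 zmax 0.0717
scene stud 58 -0.0336 -0.0995 0.0903 | top 188 [-0.0478 -0.0277 -0.0179] [-0.121  -0.0776] | ptr 38 -0.0341 [-0.037  -0.0317] -0.0264 | rodmin [-0.1016 -0.0997 -0.0983] t -0.0032 zmax 0.0743
scene stud 57 -0.0336 -0.0996 0.0906 | top 183 [-0.0476 -0.0278 -0.0185] [-0.121  -0.0766] | ptr 40 -0.0339 [-0.0362 -0.0322] -0.0266 | rodmin [-0.1012 -0.0999 -0.098 ] t -0.0028 zmax 0.0742
```

Both views agree: the stop is at x_g ≈ -0.036, the tail at ≈ -0.102, so it must travel ≈ 66 mm. Going over the stop to pinch it across its end faces.

Call:
step_arm --pt "0.085 0.0089 0.0241 0 0.087" --pt "0.085 0.0089 0.0241 0 0.087" --pt "0.085 0.0089 0.0241 0 0.087" --pt "0.085 0.0089 0.0241 0 0.087" --pt "0.085 0.0089 0.0241 0 0.087" --pt "0.085 0.0089 0.0241 0 0.087" --pt "0.085 0.0089 0.0241 0 0.087" --pt "0.085 0.0089 0.0241 0 0.087" --pt "0.085 0.0089 0.0241 0 0.087" --pt "0.085 0.0089 0.0241 0 0.087" --pt "0.085 0 0 0 0" --pt "0.085 0 0 0 0"

```text
clock: 8.02
position: [0.6383, -0.0094, 0.1685]
ee_rot: [-0.037, 0.706, 0.037, 0.706]
ft_force: [0.6, -1.4, 0.3]
grip_width: 0.997
```

Call:
step_arm --pt "0.085 -0.0005 -0.003 -0.03 0" --pt "0.085 0 0 -0.03 0" --pt "0.085 0 0 -0.03 0" --pt "0.085 0 0 -0.02 0" --pt "0.085 0 0 -0.013 0" --pt "0.085 0 0 0 0" --pt "0.085 0 0 0 0"

```text
clock: 8.6
position: [0.6378, -0.0155, 0.0461]
ee_rot: [-0.036, 0.706, 0.036, 0.706]
ft_force: [0.5, 0.5, 0.6]
grip_width: 0.992
```

Call:
step_arm --pt "0.05 0 0 0 0" --pt "0.04 0 0 0 0" --pt "0.036 0 0 0 0" --pt "0.033 0 0 0 0" --pt "0.03 0 0 0 0" --pt "0.028 0 0 0 0" --pt "0.025 0 0 0 0" --pt "0.025 0 0 0 0" --force 25

```text
clock: 9.27
position: [0.6382, -0.0145, 0.0467]
ee_rot: [-0.037, 0.706, 0.037, 0.707]
ft_force: [-1.9, 0.4, 7.0]
grip_width: 0.371
```

Gripped (31.7 mm opening), stop at TCP x_g ≈ -0.038. Sliding 64 mm out along the rail.

Call:
step_arm --pt "0.025 0.0005 -0.005 0 0" --pt "0.025 0.001 -0.01 0 0" --pt "0.025 0.001 -0.01 0 0" --pt "0.025 0.001 -0.01 0 0" --pt "0.025 0.001 -0.01 0 0" --pt "0.025 0.001 -0.01 0 0" --pt "0.025 0.001 -0.006 0 0" --pt "0.025 0.0002 -0.003 0 0" --pt "0.025 0 0 0 0" --pt "0.025 0 0 0 0" --pt "0.025 0 0 0 0"

```text
clock: 10.18
position: [0.6451, -0.0799, 0.0467]
ee_rot: [-0.037, 0.706, 0.036, 0.707]
ft_force: [-0.3, -2.7, 5.1]
grip_width: 0.371
```

```bash
python3 meas.py; python3 tail.py d
```

```text
side stud 152 -0.1015 -0.0958 0.0918 | top 111 [-0.1204 -0.106  -0.0903] [-0.0952 -0.0783] | ptr 75 -0.1064 [-0.1079 -0.1029] -0.0286 | rodmin [-0.1048 -0.1042 -0.1035] t 0.0029 zmax 0.0718
side stud 164 -0.1019 -0.0961 0.092 | top 106 [-0.1208 -0.1055 -0.0901] [-0.0974 -0.0782] | ptr 73 -0.1063 [-0.1084 -0.1028] -0.028 | rodmin [-0.1052 -0.1043 -0.1037] t 0.0031 zmax 0.0717
scene stud 83 -0.1124 -0.1033 0.0918 | top 100 [-0.1176 -0.1008 -0.0871] [-0.1215 -0.0985] | side 30 tail x_g [-0.1038 -0.1005 -0.097 ]
scene 21 tail x_g [-0.1026 -0.0995 -0.0958]
[ 0.6450944  -0.07985376  0.04669384] [ 0.31725684 -2.40590283  5.33794529] 10.4333 -0.10397574902276213
  return _methods._mean(a, axis=axis, dtype=dtype,
  ret = ret.dtype.type(ret / rcount)
Traceback (most recent call last):
  File "meas.py", line 10, in <module>
    m=ok&(t<-.026)&(t>-.07)&(z>.055)&(z<.068)&(s>-.16)&(s<-.015);print("ptr",m.sum(),np.median(s[m]).round(4),np.percentile(s[m],[5,95]).round(4),t[m].max().round(4) if m.any() else '',end=" | ")
                                                                                                              ~~~~~~~~~~~~~^^^^^^^^^^^^^
IndexError: index -1 is out of bounds for axis 0 with size 0
```

View pics/scene_d.png

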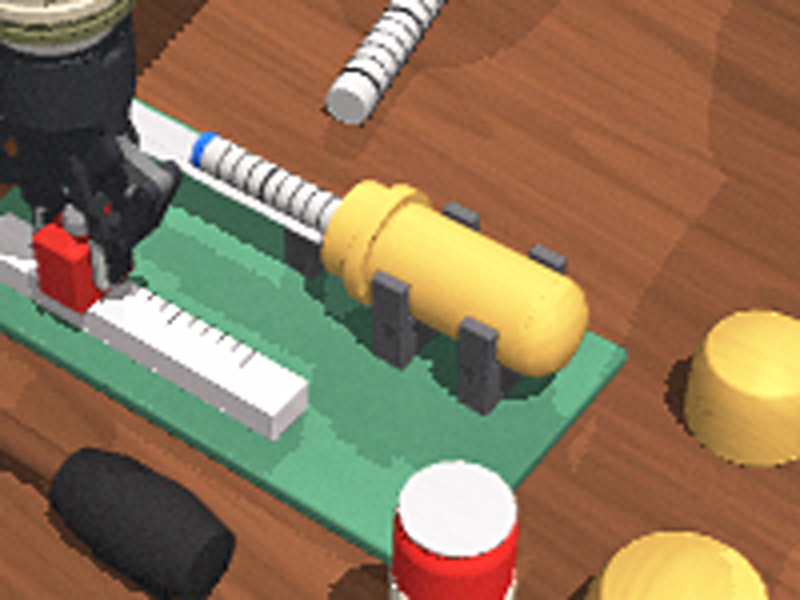

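The scene crop shows the rod still home and the stop held in the jaws at (70,265). Side depth gives pointer -0.1064 against tail -0.104, and TCP reckoning says ~1.5 mm past. Correcting about 2 mm back.

Call:
step_arm --pt "0.025 -0.0001 0.001 0 0" --pt "0.025 -0.0001 0.001 0 0" --pt "0.025 0 0.0005 0 0" --pt "0.025 0 0 0 0" --pt "0.025 0 0 0 0" --pt "0.025 0 0 0 0"

```text
clock: 10.93
position: [0.6448, -0.0771, 0.0467]
ee_rot: [-0.037, 0.706, 0.036, 0.707]
ft_force: [-0.4, -2.0, 6.3]
grip_width: 0.373
```

Call:
step_arm --pt "0.045 0 0 0 0" --pt "0.06 0 0 0 0" --pt "0.085 0 0 0 0" --pt "0.085 0 0 0 0" --pt "0.085 0 0 0 0" --pt "0.085 0 0 0 0" --pt "0.085 0 0 0.03 0" --pt "0.085 0 0 0.04 0" --pt "0.085 0 0 0.04 0" --pt "0.085 0 -0.04 0.02 0" --pt "0.085 0.02 -0.035 0 0" --pt "0.085 0.02 -0.035 0 0"

```text
clock: 11.93
position: [0.6853, -0.1851, 0.1775]
ee_rot: [-0.038, 0.705, 0.036, 0.708]
ft_force: [0.5, 0.0, -0.5]
grip_width: 0.993
```

Call:
step_arm --pt "0.085 0 -0.04 0 0" --pt "0.085 0 -0.04 0 0" --pt "0.085 0 -0.02 0 0" --pt "0.085 0 0 0 0" --pt "0.085 0 0 0 0" --pt "0.085 0 0 0 0"

```text
clock: 12.43
position: [0.6845, -0.2825, 0.1742]
ee_rot: [-0.037, 0.706, 0.037, 0.706]
ft_force: [0.2, 0.3, 0.8]
grip_width: 0.998
```

```bash
python3 tail.py e; python3 meas.py 2>&1 | tail -8
```

```text
side 28 tail x_g [-0.1033 -0.1004 -0.0976]
scene 20 tail x_g [-0.1025 -0.0989 -0.0951]
[ 0.68471044 -0.28170088  0.17447655] [ 0.17630044 -0.51744637  0.08909341] 12.5333 -0.3088608876470901
side stud 62 -0.1039 -0.0997 0.0878 | top 201 [-0.119  -0.1099 -0.0893] [-0.1222 -0.0781] | ptr 70 -0.1034 [-0.1054 -0.1006] -0.0286 | rodmin [-0.1052 -0.1044 -0.1038] t 0.0027 zmax 0.0718
side stud 64 -0.1047 -0.1004 0.0877 | top 196 [-0.1194 -0.1103 -0.0892] [-0.1214 -0.0787] | ptr 70 -0.1036 [-0.1054 -0.1008] -0.0289 | rodmin [-0.1047 -0.1042 -0.1036] t 0.0029 zmax 0.0722
scene stud 55 -0.1003 -0.0983 0.0904 | top 181 [-0.1139 -0.0948 -0.0846] [-0.1212 -0.0773] | ptr 40 -0.1002 [-0.1028 -0.0982] -0.0269 | rodmin [-0.1014 -0.1001 -0.0991] t -0.003 zmax 0.0745
scene stud 57 -0.0991 -0.0993 0.0898 | top 182 [-0.1139 -0.0945 -0.0842] [-0.1208 -0.0775] | ptr 40 -0.1006 [-0.1037 -0.098 ] -0.0274 | rodmin [-0.1016 -0.1003 -0.0994] t -0.003 zmax 0.074
```

View pics/scene_e.png

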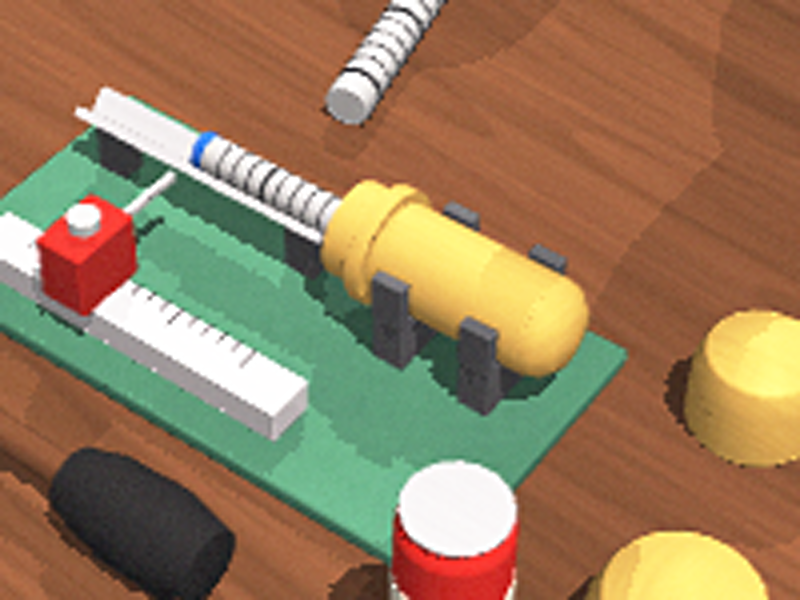

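View pics/side_e.png

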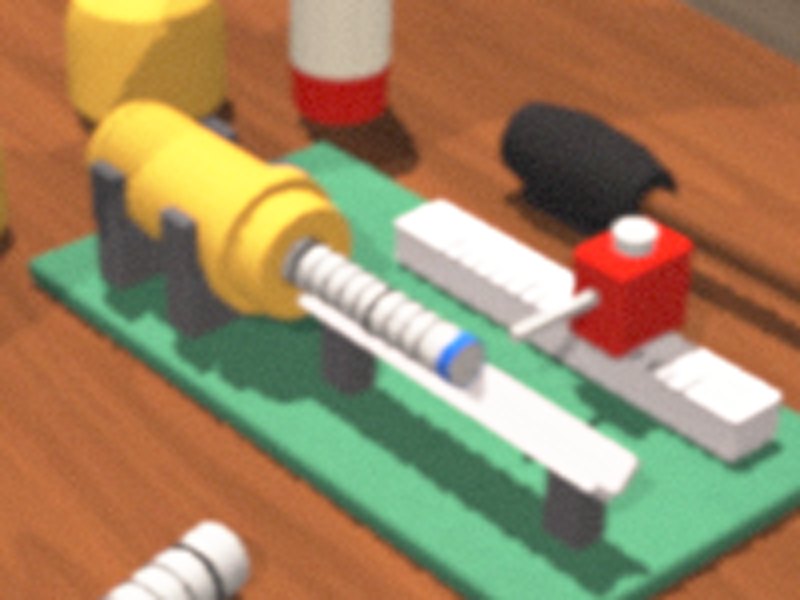

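Scene crop: pointer tip (172,178), in line with the blue tail end at (197,150). Side crop: pointer tip (515,330), pointing at the tail face at (468,362). Depth agrees within ~1 mm in both views, so I'm handing in.

```bash
python3 -c "
from h import *
print(ticket.hand_in(), monitor.get_obs()['clock'])"
```

```text
the job is handed in; nothing more can be done
the job is handed in; nothing more can be done
```

The rod is home in the bore, the stop pointer is level with its tail, and I handed the job in at about 12.9 s on the robot's clock. No verdict was given.

- **Rod:** I used the small rod in the trough and pushed it by its tail with the closed fingers. It stopped solid, with the measured force rising to 17 N and no further motion. About 102 mm was left exposed, so the bore is about 63 mm deep. The tail had not shifted in the pictures afterwards.
- **Stop:** Only then did I pinch the stop across its end faces and slide it out. It went about 2 mm too far, so I moved it back before letting go.
- **Last checks:** The arm was clear of everything.

| View | Pointer (mm from mouth) | Tail (mm from mouth) |
|---|---|---|
| Side | 103.5 | about 104 |
| Scene | 100.4 | about 101 |

- **Disagreements:** The two cameras differ by about 3 mm in absolute position. Both put the pointer within 1 mm of the tail. Estimating from the gripper's own position puts it about 1.3 mm short of the tail, still within the 3.5 mm limit.
- **Bystanders:** The can, the mallet and the bells looked undisturbed in the pictures. I did not measure them again.

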